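Fit the gilded collar and finial to a bent curtain hold-back

ROBOT

A 6-joint arm with a two-finger parallel gripper is mounted at the origin on the work surface. World frame = base frame: x ahead of the robot, y to its left, z up, the work surface at z = 0. Lengths are in m, angles in degrees, forces in N, time in s.
With the tool pointing down it reaches from about 0.425 to 0.95 m from the base axis. Payload 3.5 kg.
Tool frame: the origin (TCP) lies where the fingers leave the gripper's body, on its centre line; the fingertips stand manip.tcp_to_tips ahead of it and the grasp point (between the pads) lies 54 mm ahead of it (manip.tcp_to_tips is the distance from the TCP to the fingertips, in m); z points along the fingers, x is the direction in which the jaws open and shut, and the axes are right-handed (so a half turn about z gives the same grasp; the last joint's range is limited). The gripper opens to 85 mm and grips with 20 to 120 N. Pads are 22 mm wide; open, the fingers measure 114 mm over their backs; the gripper's body (76 mm by 85 mm) begins 54 mm behind the grasp point. The pads swing forward as they close: fully open they stand 13 mm farther back than shut.
Start: joints at [63.942, 16.404, 90.338, -0, 73.258, -8.594], TCP at [0.203, 0.644, 0.304] pointing down, gripper open.
Joint ranges: [-158.93, 158.93], [-51.34, 127.21], [12.03, 142.37], [-87.48, 267.48], [13.55, 161.25], [-162.69, 162.69]. Speed limits (degrees/s): [159.86, 159.86, 180, 180, 180, 180].

INTERFACE

Orientations are given as [roll, pitch, yaw] about the fixed x, y, z axes, in that order (R = Rz(yaw) Ry(pitch) Rx(roll)).
In Python, from bench import manip gives the robot as it stands.
- The arm moves only by the tool play_rows, never from a script. Its arguments are lists of equal length, an entry for each row: "gripper": the opening, from 0 (shut) to 1 (fully open); "linear": the shift along the tool's x, y, z in mm, a list of three; "spin": the turn about the tool's z in degrees. A call has 1 to 20 rows; each row is the pose to reach, as a shift and turn from the pose measured when the call began, along the tool's axes at that moment; what a row does not reach only later rows make up. A row lasts 1/12 s, in which the tool goes at most 41.7 mm and 7.16 degrees, less where a joint would pass 70% of its speed; a pose out of reach is approached as far as the arm can. A call with a gripper value outside its range is refused whole. The fingers move at their own pace and stop on an object; "squeeze" is the grip in N (left out, the last holds). Time passes only in rows, so rows that repeat a pose let the fingers close. It gives the time, the measured TCP pose, the force and the opening at its end, in the units of the state.
- manip.observe(): the state, without advancing time (a new reading comes with each control period).
- manip.snapshot(name): name is "scene" or "top"; returns a dict with "pixels" (420x560x3 uint8, red, green, blue), "z_map" (420x560 float32, m along the optical axis (not along the pixel's ray), 0 where there is no reading), "fx", "fy", "cx", "cy" (pixels), "extrinsics" (4x4, takes a point from camera to world coordinates). Camera axes: x right, y down, z forward; pixel columns grow to the right and rows downward; lengths in m; the calibration is good to about 2 mm. A picture is of the moment at which its call begins.
- manip.finish_job(): hands the job in, once; it reports no verdict.
Trained networks look in the newest picture that a camera, given by its name, has taken for a name from the list of things; names that differ only in an ending like _2 or _b are one class to them, and where a whole thing is asked for, a point or a joint stands for the part that bears it (a point fixed in the world has none). Each returns a list of dicts, best first, with "score" (0 to 1); they miss things now and then, are a little off and sometimes report something else, mostly with a low value. They report only what shows in the picture. A call takes as long as a camera call.
- manip.find_in(camera, query): "at" ([x, y, z] in m, in the coordinates of the camera as it stood for that picture, good to about 4 mm: the middle of the surface that is visible of it).
The state is a dict: "clock": time; "q": joint angles; "dq": joint speeds; "effort": joint torques, N m; "tool_pos": TCP position; "tcp_rot": TCP orientation; "wrist_force": force on the tool from outside, world axes, zero at the start; "moment": the same for the moment, N m; "width": finger opening in m.
Only numpy, scipy, OpenCV 4.12 (cv2) and the standard library are available. Lean on these libraries where they do the work, as an engineer would, in place of code of your own. Each camera call takes 0.05 s, during which the arm holds its last target.

TASK

Put the two gilded parts from the drying rack onto the curtain hold-back: first thread the collar over the free end of the bent rod and slide it round the bend until it sits fully home against the shoulder at the wall rose, then push the finial onto the rod end as far as it will go, and let go of both. The gilding is fresh, so never let the collar or the finial drop onto the bench, and leave the other things on the bench where they are.

Things in the scene. Friction and masses are not known exactly. Their poses are not given: they have to be found in the camera images.
- stand: Fixed wooden stand. Origin: centre of its underside on the bench; x level, from the rose towards the rod's free end; z up. Base 200 x 130 x 18 mm (x -110 to +90). Its 110 mm wide face board slopes 45 degrees, top edge 145 mm up at x about -82 mm. It carries the hold-back: black iron rose 90 mm across, 8 mm thick, then a shoulder 36 mm across, 10 mm high, then a bent rod, all in the plane y = 0.
- collar_home (a point): Where the collar's centre belongs when home: on the rod's axis, 30 mm from the shoulder. x: along the rod away from the rose, rising at 45 degrees; y level; z square to the rod, up, on the outer side of the bend. The rod is round, 14 mm thick: straight for 66 mm from the shoulder, then bent 45 degrees in the x-z plane towards -z (radius 130 mm to its axis) until level, then 77 mm straight.
- bend_start (a point): Point on the rod's axis where the bend begins, 36 mm from collar_home; same axes as collar_home. The bend's centre is 130 mm from it in the -z direction.
- rod_end (a point): Outermost point of the rod's free end (a half-round end of radius 7 mm), on its axis, about 198 mm above the bench. x axis: level, along the rod, pointing outward off the end; y level, across the rod; z up.
- finial_home (a point): Where the finial's centre is when the finial is pushed fully on: on the rod's axis, 17 mm back from rod_end; same axes as rod_end.
- collar_center (a point): Centre of the collar: turned gilded wooden sleeve, two dark red lines, 60 mm long, 90 g, both ends alike. The middle 36 mm is 46 mm across, twelve-sided to the touch; the ends 36 mm across. Through-bore 22 mm, widened to 26 mm in the last 12 mm at each end. x: along the bore. Starts level in the rack, its centre 75 mm above the bench.
- finial_center (a point): Middle of the belt of the finial: turned gilded wooden bud, one dark red line, 80 mm long, 80 g. The belt is 34 mm long, 46 mm across, twelve-sided to the touch. x: from socket mouth (x = -29 mm) to tip (+51 mm). Socket bore 19 mm (24 mm in the first 12 mm), 46 mm deep: the rod end stops at x = +17 mm. Starts level in the rack, centre 75 mm above the bench, mouth towards the rack's -x.
- rack: Fixed wooden drying rack. Origin: centre of the underside, on the bench; x level along its two dowels and roughly the way of the stand's x. Dowels 12 mm thick, axes 50 mm above the bench, 29 mm apart; end boards 90 mm wide, 58 mm high at x = +-136 mm. Collar and finial lie between the dowels, end to end, about 120 mm apart, either one first. Fingers can pass down on both sides.
- bole_bowl: White bowl of dark red clay, 100 mm across, 42 mm high. Bystander. Origin: centre of the underside.
- gesso_jar: Glass jar with white lid, 72 mm across, 95 mm high. Bystander. Origin: centre of the underside.
- size_brush: Flat brush with red handle lying on the bench, 210 mm long. Bystander. Origin: middle of its length, at the bench.
- leaf_book: Book of gold leaf lying on the bench, 85 x 85 x 9 mm. Bystander. Origin: centre of the underside.
- burnisher: Burnisher with dark wooden handle and stone tip lying on the bench, 180 mm long. Bystander. Origin: middle of its length, at the bench.
- sanding_block: Cork sanding block, 112 x 64 x 34 mm. Bystander. Origin: centre of the underside.
- spirit_bottle: Amber bottle with black cap, 68 mm across, 190 mm high. Bystander. Origin: centre of the underside.

How it is judged (in metres and radians):
On the way:
1. the collar has been slid round the bend and is home against the shoulder at the rose (x of collar_center in the frame of collar_home between -0.006 and 0.0035 m and distance between collar_center and collar_home below 0.01 m and angle between the x axis of collar_center and the x axis of collar_home, either way round below 0.2 rad), for 0.2 s.
At the end, for the whole second after the job is handed in: Collar on the rod, home against the shoulder (gap at most 3.5 mm, centre within 10 mm of collar_home); finial fully on the rod end (at most 4 mm short, centre within 8 mm of finial_home); each axis within 0.2 rad of the rod's; both released and at rest (all of step 1 and x of finial_center in the frame of finial_home between -0.006 and 0.004 m and distance between finial_center and finial_home below 0.008 m and angle between the x axis of finial_center and the x axis of finial_home, either way round below 0.2 rad and linear speed of each of collar, finial below 0.02 m/s); the robot touches nothing.
It fails at once if the collar or the finial comes down onto the bench (height (world z) of any of collar_center, finial_center below 0.034 m).
It fails at once if a bystander is shifted by more than 40 mm or tipped over (distance of any of bole_bowl, gesso_jar, size_brush, leaf_book, burnisher, sanding_block, spirit_bottle from where it was at the start of the episode above 0.04 m or angle between any of bole_bowl, gesso_jar, spirit_bottle's own z axis and vertical above 0.6 rad).
It also fails if it takes over 72 s, if anything falls off the work surface, if the arm or the gripper's body presses on something with over 40 N, if the wrist force passes 120 N, or if a joint passes its speed limit or range.

## Working session

There is one attempt and no reset: what is moved stays moved. The work goes in short steps, Python scripts to look and compute and a tool call to move; the robot and the scene stay as the last step left them, time stands still between calls to the robot, and variables do not carry over. Pictures are saved under pics/ and viewed, and the job is handed in when it is done.

Besides the shell and the picture viewer there is one more tool, called as name(argument=value, ...), one argument or row to a line, values as JSON. play_rows: Moves the arm, as the interface text tells. Its arguments: {"type":"object","properties":{"gripper":{"type":"array","items":{"type":"number"}},"linear":{"type":"array","items":{"type":"array","items":{"type":"number"}}},"spin":{"type":"array","items":{"type":"number"}},"squeeze":{"type":"number"}},"required":["gripper","linear","spin"]}

```bash
ls; mkdir -p pics; cat > h.py <<'E'
import numpy as np, cv2
from bench import manip
from scipy.spatial.transform import Rotation as R
def snap(n,name):
    s=manip.snapshot(n); cv2.imwrite(f'pics/{name}.png',s['pixels'][:,:,::-1]); return s
def world(s,p):
    T=np.array(s['extrinsics']); return T[:3,:3]@np.array(p)+T[:3,3]
def cloud(s):
    z=s['z_map']; v,u=np.mgrid[:z.shape[0],:z.shape[1]]
    P=np.stack([(u-s['cx'])/s['fx']*z,(v-s['cy'])/s['fy']*z,z],-1)
    T=np.array(s['extrinsics']); W=P@T[:3,:3].T+T[:3,3]; W[z==0]=np.nan; return W
E
python3 - <<'E'
from h import *
o=manip.observe(); print(o, manip.tcp_to_tips)
for c in ('scene','top'):
    s=snap(c,c+'0'); np.savez(c+'0.npz',**s)
    print(c,np.round(s['extrinsics'],3).tolist(),s['fx'])
    for q in ['stand','collar_center','finial_center','rack','bole_bowl','gesso_jar','size_brush','leaf_book','burnisher','sanding_block','spirit_bottle']:
        r=manip.find_in(c,q)
        print(q,[(np.round(world(s,d['at']),3).tolist(),round(d['score'],2)) for d in r[:3]])
E
```

```text
pics
{'clock': 0.0, 'q': array([ 6.39427519e+01,  1.64529417e+01,  9.04228739e+01,  2.89991476e-04,
        7.32571132e+01, -8.59459656e+00]), 'dq': array([-0.03443425,  0.00353948,  0.02451384,  0.07509863, -0.00510985,
        0.03993504]), 'effort': array([-1.72023840e-03, -4.05992210e+01, -2.92616701e+01, -1.97307586e-04,
        5.87362825e-03,  1.48912153e-05]), 'tool_pos': array([0.20231495, 0.64345911, 0.30255215]), 'tcp_rot': array([-1.79979860e+02,  1.31394636e-01,  7.25372877e+01]), 'wrist_force': array([-0.01494822, -0.39643914, -0.29535568]), 'moment': array([ 0.03768513,  0.02085657, -0.03220577]), 'width': 0.08537045456248188} 0.0726
scene [[0.819, 0.392, -0.42, 0.974], [0.574, -0.545, 0.611, -0.558], [0.011, -0.741, -0.671, 0.83], [0.0, 0.0, 0.0, 1.0]] 435.34271653007454
stand [([0.536, 0.175, 0.059], 0.69)]
collar_center [([0.523, -0.212, 0.092], 0.93)]
finial_center [([0.571, -0.334, 0.086], 0.91)]
rack [([0.557, -0.341, 0.054], 0.59)]
bole_bowl [([0.602, 0.374, 0.025], 0.92)]
gesso_jar [([0.714, 0.244, 0.07], 0.58)]
size_brush [([0.755, 0.067, 0.018], 0.87)]
leaf_b
[... 327 characters left out ...]
846301640674
stand [([0.526, 0.184, 0.08], 0.8)]
collar_center [([0.513, -0.205, 0.091], 0.63)]
finial_center [([0.555, -0.324, 0.093], 0.55), ([0.496, 0.455, 0.124], 0.16)]
rack [([0.53, 0.195, 0.126], 0.7), ([0.537, -0.268, 0.053], 0.69)]
bole_bowl [([0.612, 0.364, 0.024], 0.91), ([0.527, 0.198, 0.129], 0.15)]
gesso_jar [([0.696, 0.268, 0.097], 0.91), ([0.754, 0.069, 0.018], 0.67), ([0.53, 0.192, 0.123], 0.28)]
size_brush [([0.756, 0.071, 0.021], 0.55), ([0.536, -0.267, 0.053], 0.2)]
leaf_book [([0.713, -0.128, 0.009], 0.86), ([0.531, 0.197, 0.125], 0.18)]
burnisher [([0.331, -0.294, 0.018], 0.71)]
sanding_block [([0.745, -0.296, 0.033], 0.69)]
spirit_bottle [([0.494, 0.452, 0.126], 0.97)]
```

View pics/scene0.png

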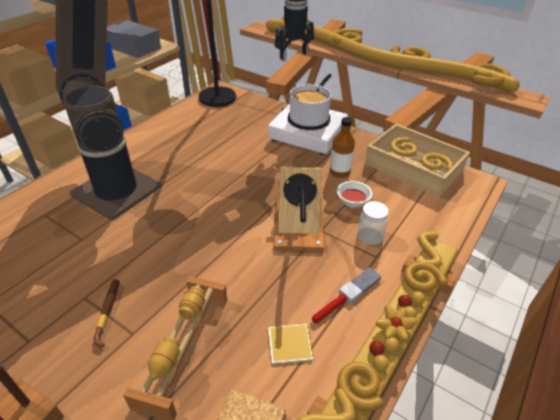

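View pics/top0.png

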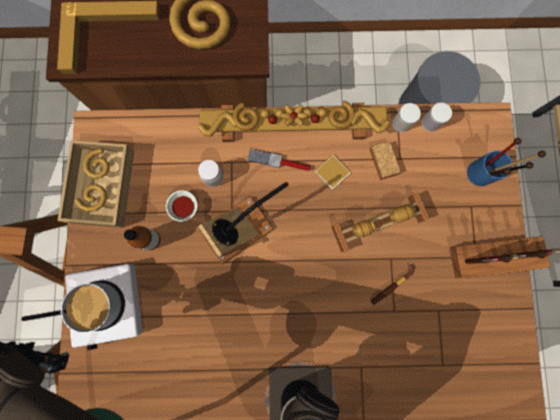

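The scene view shows the stand with its dark rose at about (300,188). The rod points toward the viewer, with its end near (303,215). The rack parts are at (190,302) and (163,355). In the top view the rod runs from (225,232) to its end at (287,184), and the rack parts are at (375,222) and (403,214). Next I'll zoom in and measure.

```bash
python3 - <<'E'
import numpy as np,cv2
a=np.load('scene0.npz');b=np.load('top0.npz')
A=a['pixels'][:,:,::-1];B=b['pixels'][:,:,::-1]
r=lambda im,u,v,w,h,f:cv2.resize(im[v:v+h,u:u+w],None,fx=f,fy=f,interpolation=cv2.INTER_CUBIC)
c1=r(A,110,270,130,150,3);c2=r(A,250,155,130,110,3)
c3=r(B,325,190,130,65,3);c4=r(B,190,170,120,100,3)
o=np.zeros((790,790,3),np.uint8)
for c,(x,y) in zip((c1,c2,c3,c4),((0,0),(395,0),(395,335),(395,535))):
    h,w=c.shape[:2];h=min(h,790-y); w=min(w,790-x);o[y:y+h,x:x+w]=c[:h,:w]
cv2.imwrite('pics/crop0.png',o[:600] if 0 else cv2.resize(o,(600,600)))
E
```

```text
(no output)
```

View pics/crop0.png

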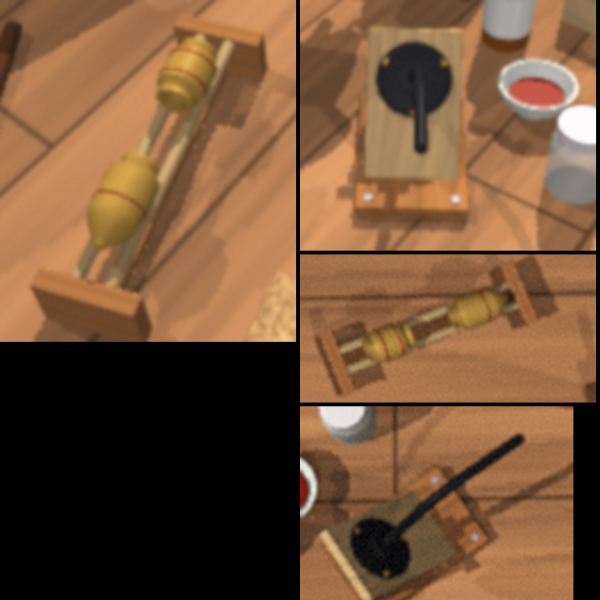

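```bash
python3 - <<'E'
from h import *
for c in ('scene','top'):
    s=dict(np.load(c+'0.npz')); W=cloud(s); px=s['pixels'].astype(int)
    print(c,'bench z', np.nanmedian(W[...,2][(abs(W[...,0]-.5)<.1)&(abs(W[...,1]-.02)<.04)]))
    # rod: dark points in stand region with z>0.1
    m=(px.max(-1)<75)&(W[...,2]>0.09)&(W[...,2]<0.23)&(abs(W[...,0]-.55)<.15)&(abs(W[...,1]-.15)<.15)
    P=W[m]; print(len(P))
    Q=P[P[:,2]>0.185]; print('level part',len(Q),Q.min(0),Q.max(0))
    mu=Q.mean(0);u,S,vt=np.linalg.svd(Q[:,:2]-mu[:2]);d=vt[0]*np.sign(vt[0,0]);t=(Q[:,:2]-mu[:2])@d
    n=np.array([-d[1],d[0]])
    print('dir deg',np.degrees(np.arctan2(d[1],d[0])),'end',mu[:2]+d*t.max(),'start',mu[:2]+d*t.min(),'width',np.percentile((Q[:,:2]-mu[:2])@n,[2,50,98]),'ztop',np.percentile(Q[:,2],[5,50,95]))
    # all dark: plane fit dir
    mu=P.mean(0);u,S,vt=np.linalg.svd(P[:,:2]-mu[:2]);d=vt[0]
    print('all dir',np.degrees(np.arctan2(d[1],d[0])),mu)
    # golden parts in rack
    m=(W[...,2]>0.07)&(W[...,2]<0.11)&(abs(W[...,0]-.55)<.1)&(abs(W[...,1]+.27)<.13)
    P=W[m];mu=P.mean(0);u,S,vt=np.linalg.svd(P[:,:2]-mu[:2]);d=vt[0]*np.sign(vt[0,0]);t=(P[:,:2]-mu[:2])@d
    print('gold',len(P),mu,'dir',np.degrees(np.arctan2(d[1],d[0])),np.percentile(t,[0,2,98,100]))
    h,e=np.histogram(t,bins=np.arange(-.13,.13,.01));
    for i in range(len(h)):
        k=(t>=e[i])&(t<e[i+1])
        if k.sum()>3:
            w=(P[k][:,:2]-mu[:2])@np.array([-d[1],d[0]]); print(round(e[i],3),k.sum(),np.round([w.min(),w.max(),P[k][:,2].max()],3))
E
```

```text
scene bench z -0.0005853741631588472
742
level part 194 [0.55324842 0.02747528 0.18530073] [0.63818308 0.14711783 0.2059594 ]
dir deg -56.503992982441375 end [0.63533624 0.02763   ] start [0.55638619 0.14692859] width [-5.42776050e-03  6.93450519e-05  6.44193745e-03] ztop [0.19235324 0.20207545 0.20491431]
all dir -56.08187981747779 [0.53317784 0.18001077 0.13543974]
gold 1463 [ 0.54992785 -0.28621529  0.08922509] dir -70.46969672920407 [-0.11841752 -0.11349563  0.08159937  0.08735943]
-0.12 50 [-0.021  0.012  0.094]
-0.11 42 [-0.019  0.016  0.1  ]
-0.1 91 [-0.027  0.018  0.099]
-0.09 90 [-0.025  0.018  0.1  ]
-0.08 122 [-0.027  0.018  0.099]
-0.07 101 [-0.027  0.015  0.098]
-0.06 53 [-0.023  0.012  0.094]
-0.0 19 [-0.019  0.011  0.093]
0.01 64 [-0.018  0.012  0.095]
0.02 110 [-0.025  0.019  0.101]
0.03 121 [-0.024  0.018  0.099]
0.04 130 [-0.026  0.019  0.1  ]
0.05 135 [-0.023  0.018  0.1  ]
0.06 162 [-0.025  0.017  0.1  ]
0.07 129 [-0.019  0.012  0.094]
0.08 44 [-0.014  0.004  0.087]
top bench z -0.0001675494835957636
777
level part 209 [0.55488494 0.03020779 0.18519512] [0.6335981
[... 174 characters left out ...]
0152289 0.20601671]
all dir 123.9507257486002 [0.53409343 0.17813876 0.1446665 ]
gold 581 [ 0.53829074 -0.26882232  0.09133723] dir -70.35269118145979 [-0.09746349 -0.09540424  0.09545145  0.10598175]
-0.1 29 [-0.016  0.017  0.098]
-0.09 53 [-0.023  0.022  0.098]
-0.08 52 [-0.022  0.023  0.101]
-0.07 45 [-0.022  0.022  0.102]
-0.06 48 [-0.022  0.023  0.101]
-0.05 32 [-0.016  0.017  0.096]
-0.04 10 [-0.018  0.014  0.095]
0.02 16 [-0.014  0.016  0.095]
0.03 42 [-0.017  0.019  0.101]
0.04 60 [-0.022  0.024  0.103]
0.05 45 [-0.023  0.023  0.1  ]
0.06 51 [-0.022  0.022  0.101]
0.07 43 [-0.02   0.022  0.1  ]
0.08 34 [-0.021  0.019  0.099]
0.09 16 [-0.01   0.014  0.093]
0.1 5 [-0.005  0.004  0.084]
```

```bash
cat >> h.py <<'E'
def rel(*targets):
    """targets: (x,y,z,yaw) -> tool-frame shift in mm and spin"""
    o=manip.observe(); M=R.from_euler('xyz',o['tcp_rot'],degrees=True)
    print('clock',round(o['clock'],2),'tcp',np.round(o['tool_pos'],4),np.round(o['tcp_rot'],2),'F',np.round(o['wrist_force'],1),'w',round(o['width'],4))
    for x,y,z,yaw in targets:
        d=M.inv().apply(np.array([x,y,z])-o['tool_pos'])*1000
        print(np.round(d,1).tolist(),'spin',round(-((yaw-o['tcp_rot'][2]+180)%360-180),2), 'dist',round(np.linalg.norm(d)))
E
python3 -c "
from h import *
rel((.42,.36,.31,50),(.516,.0,.31,30),(.516,-.206,.26,19.6))"
```

```text
clock 1.2 tcp [0.2025 0.6439 0.3039] [180.     0.    72.54] F [-0.1  0.6  0.1] w 0.0853
[-205.5, 292.6, -6.1] spin 22.54 dist 358
[-520.1, 492.3, -6.1] spin 42.54 dist 716
[-716.6, 554.1, 43.9] spin 52.94 dist 907
```

play_rows(
  gripper=[1, 1, 1, 1, 1, 1, 1, 1, 1, 1, 1, 1, 1, 1, 1, 1, 1, 1, 1, 1],
  linear=[
    [-23, 33, -1],
    [-46, 65, -1],
    [-69, 97, -2],
    [-91, 130, -3],
    [-114, 163, -4],
    [-137, 195, -4],
    [-160, 228, -5],
    [-183, 260, -5],
    [-205, 293, -6],
    [-237, 313, -6],
    [-268, 333, -6],
    [-300, 353, -6],
    [-331, 373, -6],
    [-363, 393, -6],
    [-394, 412, -6],
    [-426, 432, -6],
    [-457, 452, -6],
    [-489, 472, -6],
    [-520, 492, -6],
    [-520, 492, -6],
  ],
  spin=[2.5, 5, 7.5, 10, 12.5, 15, 17.5, 20, 22.5, 24.5, 26.5, 28.5, 30.5, 32.5, 34.5, 36.5, 38.5, 40.5, 42.5, 42.5],
  squeeze=30,
)

```text
clock: 2.87
tool_pos: [0.517, -0.005, 0.3104]
tcp_rot: [179.8, -0.0, 29.6]
wrist_force: [-0.0, 0.1, -0.0]
width: 0.0851
```

```bash
python3 -c "
from h import *
rel((.516,-.206,.2,19.6),(.516,-.206,.129,19.6))"
```

```text
clock 2.87 tcp [ 0.517  -0.005   0.3104] [179.82  -0.    29.63] F [-0.   0.1 -0. ] w 0.0851
[-100.3, 173.9, 110.9] spin 10.03 dist 229
[-100.3, 173.6, 181.9] spin 10.03 dist 271
```

play_rows(
  gripper=[1, 1, 1, 1, 1, 1, 1, 1, 1],
  linear=[
    [-16, 29, 18],
    [-33, 58, 36],
    [-50, 87, 55],
    [-66, 116, 73],
    [-83, 145, 92],
    [-100, 174, 111],
    [-100, 174, 111],
    [-100, 174, 111],
    [-100, 174, 111],
  ],
  spin=[2, 4, 6, 8, 10, 10, 10, 10, 10],
)

```text
clock: 3.62
tool_pos: [0.5165, -0.2054, 0.2002]
tcp_rot: [179.8, -0.0, 19.6]
wrist_force: [-0.2, -0.2, 0.3]
width: 0.0858
```

```bash
python3 -c "
from h import *
rel((.516,-.206,.129,19.6))
s=snap('scene','s1');s=snap('top','t1')"
```

```text
clock 3.62 tcp [ 0.5165 -0.2054  0.2002] [ 1.7985e+02 -5.0000e-02  1.9630e+01] F [-0.2 -0.2  0.3] w 0.0858
[-0.7, 0.2, 71.2] spin 0.03 dist 71
```

View pics/s1.png

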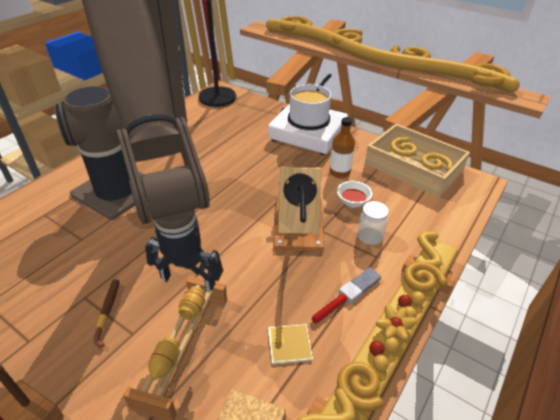

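The gripper is above and astride the collar, which is at about (190,302). I'll go down and grip it.

play_rows(
  gripper=[1, 1, 1, 1, 1, 1, 0, 0, 0, 0, 0, 0, 0, 0, 0, 0],
  linear=[
    [0, 0, 24],
    [0, 0, 48],
    [0, 0, 64],
    [0, 0, 71],
    [0, 0, 71],
    [0, 0, 71],
    [0, 0, 71],
    [0, 0, 71],
    [0, 0, 71],
    [0, 0, 71],
    [0, 0, 71],
    [0, 0, 71],
    [0, 0, 71],
    [0, 0, 71],
    [0, 0, 71],
    [0, 0, 71],
  ],
  spin=[0, 0, 0, 0, 0, 0, 0, 0, 0, 0, 0, 0, 0, 0, 0, 0],
  squeeze=30,
)

```text
clock: 5.05
tool_pos: [0.5157, -0.2064, 0.1319]
tcp_rot: [179.8, 0.2, 19.8]
wrist_force: [-10.8, -3.0, 10.7]
width: 0.0457
```

play_rows(
  gripper=[0, 0, 0, 0, 0, 0, 0, 0, 0, 0, 0],
  linear=[
    [0, 0, -10],
    [0, 0, -25],
    [0, 0, -50],
    [0, 0, -75],
    [0, 0, -100],
    [0, 0, -125],
    [0, 0, -150],
    [0, 0, -168],
    [0, 0, -168],
    [0, 0, -168],
    [0, 0, -168],
  ],
  spin=[0, 0, 0, 0, 0, 0, 0, 0, 0, 0, 0],
)

```text
clock: 5.97
tool_pos: [0.5156, -0.2052, 0.2983]
tcp_rot: [179.9, 0.3, 19.8]
wrist_force: [-0.4, -0.0, -2.0]
width: 0.0453
```

```bash
python3 -c "
from h import *
rel((.516,-.206,.3,19.6))
s=snap('scene','s2');W=cloud(s)
cv2.imwrite('pics/s2c.png',cv2.resize(s['pixels'][150:350,90:290,::-1],None,fx=3,fy=3))
print([(np.round(world(s,d['at']),3),round(d['score'],2)) for d in manip.find_in('scene','collar_center')])
px=s['pixels'].astype(int);o=manip.observe()
m=(px[...,0]-px[...,2]>50)&(np.linalg.norm(W-(o['tool_pos']-[0,0,.054]),axis=-1)<.06)
P=W[m];print(len(P),P.mean(0),np.percentile(P,[2,98],axis=0))
d=np.array([np.sin(np.radians(19.7)),-np.cos(np.radians(19.7))]);t=(P[:,:2]-o['tool_pos'][:2])@d
print('along tool y',np.percentile(t,[0,2,98,100]))
for a in np.arange(-.04,.04,.01):
  k=(t>=a)&(t<a+.01)
  if k.sum()>3: print(round(a,3),k.sum(),np.percentile(P[k][:,2]-o['tool_pos'][2],[2,50,98]).round(4))
"
```

```text
clock 5.97 tcp [ 0.5156 -0.2052  0.2983] [179.88   0.33  19.83] F [-0.4 -0.  -2. ] w 0.0453
[0.1, 0.9, -1.7] spin 0.23 dist 2
[(array([ 0.525, -0.221,  0.256]), 0.94)]
614 [ 0.52299792 -0.21854155  0.2510232 ] [[ 0.49619137 -0.23701049  0.22673486]
 [ 0.54326816 -0.19326706  0.26568643]]
along tool y [-0.01808263 -0.01139217  0.03004805  0.03074457]
-0.02 18 [-0.0429 -0.0362 -0.0058]
-0.01 61 [-0.0582 -0.0349 -0.0325]
0.0 92 [-0.0651 -0.0363 -0.0324]
0.01 219 [-0.0706 -0.0417 -0.0096]
0.02 210 [-0.0714 -0.053  -0.0381]
0.03 14 [-0.0706 -0.0444 -0.0393]
```

View pics/s2c.png

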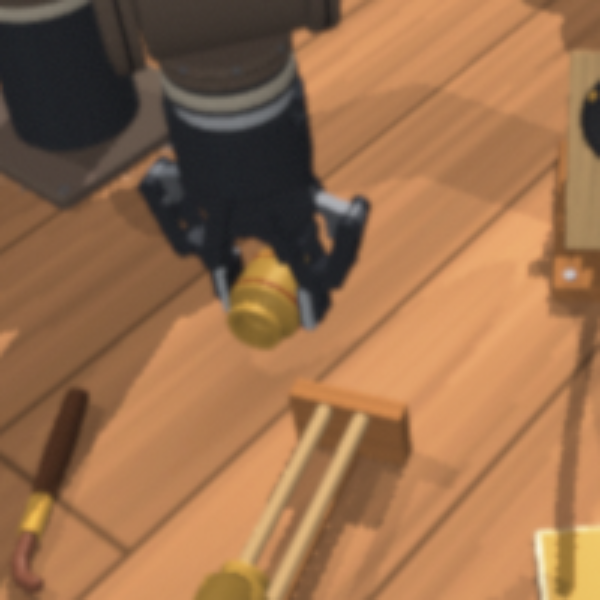

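The collar is held level, with its near face at about (262,325) in the crop, and its centre is about 56 mm below the TCP. Next I'll go to a pose short of the rod end.

```bash
python3 -c "
from h import *
rel((.6785,-.038,.254,33.5))"
```

```text
clock 6.07 tcp [ 0.5154 -0.2051  0.2975] [179.96   0.4   19.83] F [-0.4  0.2 -1.8] w 0.0457
[210.4, -101.9, 41.9] spin -13.67 dist 238
```

play_rows(
  gripper=[0, 0, 0, 0, 0, 0, 0, 0, 0, 0, 0, 0],
  linear=[
    [15, -15, 0],
    [42, -30, 0],
    [75, -45, 0],
    [110, -60, 5],
    [145, -75, 15],
    [175, -90, 28],
    [200, -100, 38],
    [210, -102, 42],
    [210, -102, 42],
    [210, -102, 42],
    [210, -102, 42],
    [210, -102, 42],
  ],
  spin=[-1, -3, -5, -7, -9, -11, -13, -13.7, -13.7, -13.7, -13.7, -13.7],
)

```text
clock: 7.07
tool_pos: [0.6776, -0.0393, 0.2547]
tcp_rot: [-180.0, 0.4, 33.4]
wrist_force: [0.4, 0.1, -0.7]
width: 0.0455
```

```bash
cat >> h.py <<'E'
def seg(c,name,crop=None):
    s=snap(c,name); W=cloud(s); px=s['pixels'].astype(int); o=manip.observe()
    gold=(px[...,0]-px[...,2]>50)
    return s,W,px,o,gold
E
python3 -c "
from h import *
rel((.6785,-.038,.254,33.5))
for c in ('scene','top'):
  s,W,px,o,g=seg(c,c+'3')
  d=np.array([np.cos(np.radians(-56.5)),np.sin(np.radians(-56.5))]);n=np.array([-d[1],d[0]]);E=np.array([.634,.029])
  m=g&(np.linalg.norm(W-(o['tool_pos']-[0,0,.054]),axis=-1)<.06);P=W[m]
  t=(P[:,:2]-E)@d;l=(P[:,:2]-E)@n
  print(c,'collar',len(P))
  for a in np.arange(0,.1,.01):
    k=(t>=a)&(t<a+.01)
    if k.sum()>3: print(round(a,3),k.sum(),np.percentile(P[k][:,2],[2,98]).round(4),np.percentile(l[k],[2,98]).round(4))
  t=(W[...,:2]-E)@d;l=(W[...,:2]-E)@n
  m=(px.max(-1)<80)&(abs(l)<.012)&(t<.01)&(t>-.2)&(W[...,2]>.12)&(W[...,2]<.215)
  for a in np.arange(-.2,.01,.02):
    k=m&(t>=a)&(t<a+.02)
    if k.sum()>3: print('rod',round(a,3),k.sum(),np.percentile(W[k][:,2],[2,98]).round(4),np.percentile(l[k],[2,50,98]).round(4),t[k].max().round(4))
a=cv2.imread('pics/scene3.png')[130:280,230:430];b=cv2.imread('pics/top3.png')[150:270,190:350]
cv2.imwrite('pics/c3.png',np.hstack([cv2.resize(a,(400,300)),cv2.resize(b,(400,300))]))
"
```

```text
clock 7.07 tcp [ 0.6776 -0.0393  0.2547] [-180.      0.38   33.43] F [ 0.4  0.1 -0.7] w 0.0455
[1.5, -0.6, 0.7] spin -0.07 dist 2
scene collar 671
0.05 36 [0.2066 0.216 ] [-0.0151  0.0124]
0.06 38 [0.2063 0.2208] [-0.0225  0.0158]
0.07 90 [0.2069 0.237 ] [-0.0224  0.0306]
0.08 85 [0.2012 0.2261] [-0.0366  0.035 ]
0.09 211 [0.1852 0.2566] [-0.0241  0.0231]
top collar 0
rod -0.2 35 [0.1331 0.1551] [-0.0062 -0.0006  0.0067] -0.1801
rod -0.18 33 [0.1536 0.1723] [-0.0058 -0.0003  0.0068] -0.1602
rod -0.16 33 [0.1689 0.1869] [-0.006  -0.0007  0.0058] -0.14
rod -0.14 31 [0.1838 0.1978] [-0.0054 -0.0004  0.005 ] -0.1202
rod -0.12 33 [0.1917 0.2036] [-0.0063 -0.0005  0.0062] -0.1001
rod -0.1 32 [0.1966 0.2048] [-0.0053  0.0001  0.0063] -0.0804
rod -0.08 30 [0.1986 0.207 ] [-0.0053 -0.0005  0.0052] -0.0604
rod -0.06 32 [0.1971 0.2076] [-0.0056 -0.0001  0.0061] -0.0404
rod -0.04 28 [0.1987 0.207 ] [-0.005 -0.     0.005] -0.0203
rod -0.02 25 [0.1986 0.2076] [-0.0051 -0.0009  0.0051] -0.0007
```

View pics/c3.png

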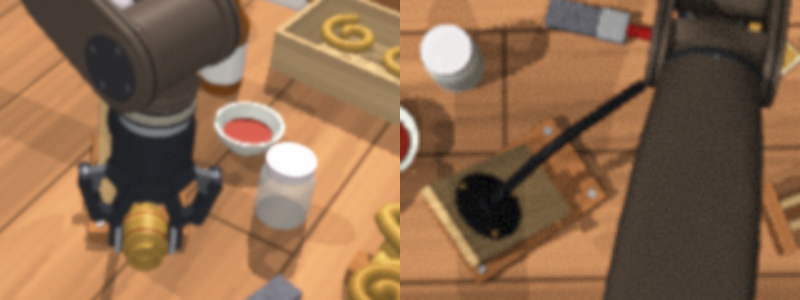

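The rod's lateral offset is within 0.5 mm and its direction is right. The collar centre is at z≈0.198. I'll shift +1.5 mm in tool x and thread it on.

play_rows(
  gripper=[0, 0, 0, 0, 0, 0, 0, 0, 0, 0, 0],
  linear=[
    [1.5, -8, 0],
    [1.5, -18, 0],
    [1.5, -28, 0],
    [1.5, -38, 0],
    [1.5, -48, 0],
    [1.5, -58, 0],
    [1.5, -68, 0],
    [1.5, -78, 0],
    [1.5, -88, 0],
    [1.5, -91, 0],
    [1.5, -91, 0],
  ],
  spin=[0, 0, 0, 0, 0, 0, 0, 0, 0, 0, 0],
  squeeze=20,
)

```text
clock: 8.08
tool_pos: [0.6283, 0.0385, 0.2551]
tcp_rot: [180.0, 0.3, 33.5]
wrist_force: [0.3, 0.1, -1.0]
width: 0.0456
```

```bash
cat >> h.py <<'E'
D=np.array([np.cos(np.radians(-56.5)),np.sin(np.radians(-56.5))]);N=np.array([-D[1],D[0]]);E=np.array([.634,.029])
def tl():
    o=manip.observe(); q=o['tool_pos'][:2]-E; print('t,l,z',np.round([q@D*1000,q@N*1000,o['tool_pos'][2]*1000],1),'F',np.round(o['wrist_force'],1),'M',np.round(o['moment'],2))
E
python3 -c "
from h import *
tl()
rel()
s,W,px,o,g=seg('scene','scene4')
m=g&(np.linalg.norm(W-(o['tool_pos']-[0,0,.054]),axis=-1)<.06);P=W[m]
t=(P[:,:2]-E)@D;l=(P[:,:2]-E)@N
for a in np.arange(-.05,.05,.01):
    k=(t>=a)&(t<a+.01)
    if k.sum()>3: print(round(a,3),k.sum(),np.percentile(P[k][:,2],[2,98]).round(4),np.percentile(l[k],[2,98]).round(4))
a=s['pixels'][130:280,230:430,::-1]
cv2.imwrite('pics/c4.png',cv2.resize(a,(800,600)))
"
```

```text
t,l,z [-11.1   0.5 255.1] F [ 0.3  0.1 -1. ] M [ 0.04 -0.04  0.04]
clock 8.08 tcp [0.6283 0.0385 0.2551] [179.99   0.35  33.5 ] F [ 0.3  0.1 -1. ] w 0.0456
-0.05 6 [0.2097 0.2152] [-0.0114  0.0089]
-0.04 25 [0.2044 0.2174] [-0.0152  0.0154]
-0.03 50 [0.204 0.222] [-0.0207  0.0228]
-0.02 61 [0.204  0.2218] [-0.0207  0.0219]
-0.01 81 [0.1858 0.2217] [-0.0194  0.0363]
0.0 174 [0.1847 0.2211] [-0.0206  0.0201]
0.01 143 [0.1812 0.2161] [-0.0161  0.0173]
```

View pics/c4.png

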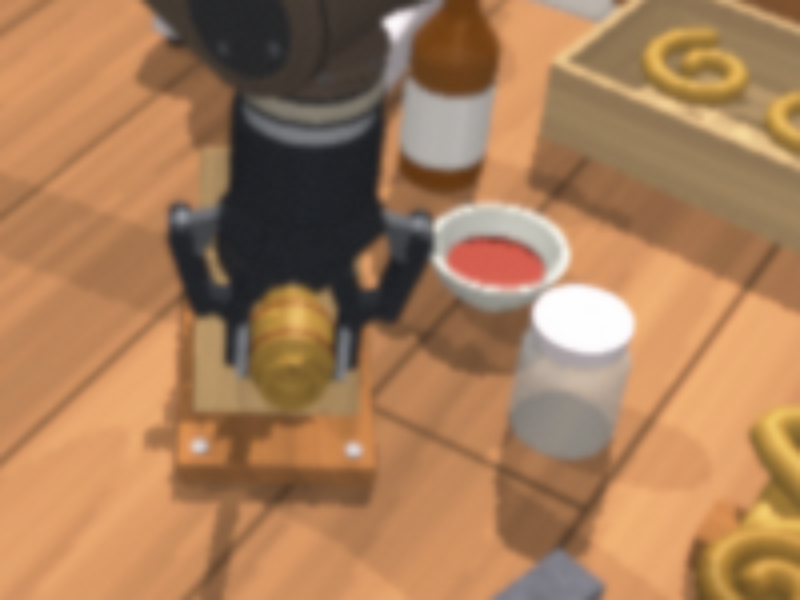

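play_rows(
  gripper=[0, 0, 0, 0, 0, 0, 0, 0, 0, 0, 0, 0, 0],
  linear=[
    [-0.5, -10, 0],
    [-0.5, -22, 0],
    [-0.5, -34, 0],
    [-0.5, -46, 0],
    [-0.5, -56, 0],
    [-0.5, -66, 0.2],
    [-0.5, -75, 0.6],
    [-0.5, -84, 1.5],
    [-0.5, -93, 3],
    [-0.5, -102, 5.2],
    [-0.5, -110.5, 8],
    [-0.5, -110.5, 8],
    [-0.5, -110.5, 8],
  ],
  spin=[0, 0, 0, 0, 0, 0, 0, 0, 0, 0, 0, 0, 0],
)

```text
clock: 9.22
tool_pos: [0.5666, 0.1301, 0.2448]
tcp_rot: [-180.0, 0.4, 33.5]
wrist_force: [3.7, -0.2, -11.5]
width: 0.0454
```

```bash
cat >> h.py <<'E'
def col(name,c='scene'):
    tl()
    s,W,px,o,g=seg(c,name)
    m=g&(np.linalg.norm(W-(o['tool_pos']-[0,0,.054]),axis=-1)<.055);P=W[m]
    t=(P[:,:2]-E)@D;l=(P[:,:2]-E)@N
    for a in np.arange(-.25,.05,.01):
        k=(t>=a)&(t<a+.01)
        if k.sum()>3: print(round(a,3),k.sum(),np.percentile(P[k][:,2],[2,98]).round(4),np.percentile(l[k],[2,98]).round(4))
    cv2.imwrite('pics/c_'+name+'.png',cv2.resize(s['pixels'][130:280,230:430,::-1],(800,600)))
E
python3 -c "
from h import *
col('a5')"
```

```text
t,l,z [-121.5   -0.4  244.8] F [  3.7  -0.2 -11.5] M [-0.25 -0.93 -0.15]
-0.14 30 [0.1944 0.2081] [-0.0204  0.0182]
-0.13 37 [0.1763 0.2105] [-0.0189  0.0194]
-0.12 40 [0.1912 0.2164] [-0.021   0.0413]
-0.11 109 [0.1793 0.2133] [-0.0227  0.0191]
-0.1 76 [0.1799 0.2092] [-0.0181  0.0162]
-0.09 18 [0.1801 0.1989] [-0.0172  0.0157]
```

View pics/c_a5.png

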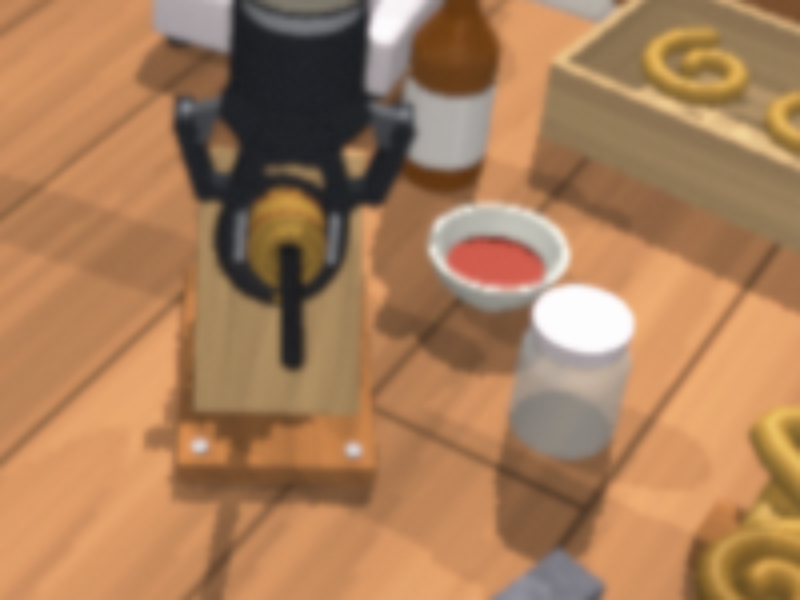

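play_rows(
  gripper=[0, 0, 0, 0],
  linear=[
    [0, 0, 1],
    [0, 0, 2],
    [0, 0, 2],
    [0, 0, 2],
  ],
  spin=[0, 0, 0, 0],
)

```text
clock: 9.6
tool_pos: [0.5668, 0.13, 0.2443]
tcp_rot: [-180.0, 0.4, 33.5]
wrist_force: [-2.6, -1.5, 3.6]
width: 0.0457
```

play_rows(
  gripper=[0, 0, 0, 0, 0, 0],
  linear=[
    [0, -4, 2.2],
    [0, -8, 4.2],
    [0, -12, 6.5],
    [0, -16, 8.5],
    [0, -16.5, 9],
    [0, -16.5, 9],
  ],
  spin=[0, 0, 0, 0, 0, 0],
)

```text
clock: 10.1
tool_pos: [0.5607, 0.1423, 0.2388]
tcp_rot: [179.5, -0.0, 33.5]
wrist_force: [4.3, -6.8, 3.9]
width: 0.0454
```

```bash
python3 -c "
from h import *
col('a6')"
```

```text
t,l,z [-134.9    1.4  238.8] F [ 4.3 -6.8  3.9] M [-1.27 -0.93  0.06]
-0.16 5 [0.1958 0.1991] [-0.0104  0.01  ]
-0.15 30 [0.1782 0.2011] [-0.0189  0.0212]
-0.14 35 [0.1748 0.2047] [-0.0202  0.0224]
-0.13 48 [0.1773 0.2117] [-0.0218  0.0229]
-0.12 92 [0.1739 0.2053] [-0.0202  0.0219]
-0.11 75 [0.1747 0.2061] [-0.0156  0.0183]
-0.1 4 [0.1773 0.1829] [-0.0126  0.0124]
```

View pics/c_a6.png

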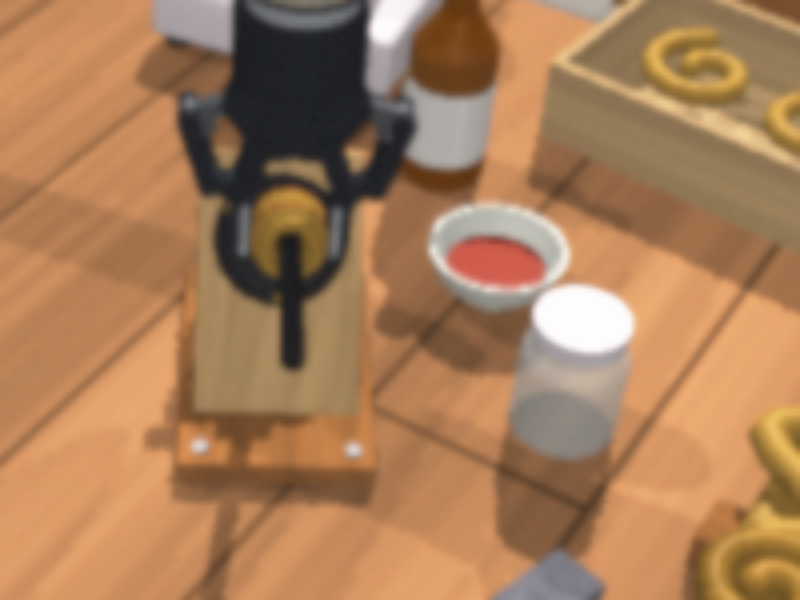

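play_rows(
  gripper=[0.62, 0.62, 0.62, 0.62, 0.62, 0.62],
  linear=[
    [0, 0, 0],
    [0, 0, 0],
    [0, 0, 0],
    [0, 0, 0],
    [0, 0, 0],
    [0, 0, 0],
  ],
  spin=[0, 0, 0, 0, 0, 0],
)

```text
clock: 10.65
tool_pos: [0.5603, 0.1426, 0.2383]
tcp_rot: [179.5, 0.0, 33.5]
wrist_force: [-0.1, 0.3, 0.7]
width: 0.0526
```

```bash
python3 -c "
from h import *
rel()
col('a7')"
```

```text
clock 10.65 tcp [0.5603 0.1426 0.2383] [1.7954e+02 4.0000e-02 3.3520e+01] F [-0.1  0.3  0.7] w 0.0526
t,l,z [-135.4    1.2  238.3] F [-0.1  0.3  0.7] M [-0.04  0.   -0.01]
-0.16 4 [0.1949 0.1963] [-0.0037  0.0055]
-0.15 21 [0.1833 0.1998] [-0.0192  0.0219]
-0.14 26 [0.1706 0.2065] [-0.0222  0.0309]
-0.13 61 [0.1768 0.2108] [-0.022  0.042]
-0.12 76 [0.1747 0.2059] [-0.0202  0.022 ]
-0.11 68 [0.1721 0.2078] [-0.0158  0.0168]
-0.1 13 [0.1798 0.1871] [-0.0131  0.0164]
```

View pics/c_a7.png

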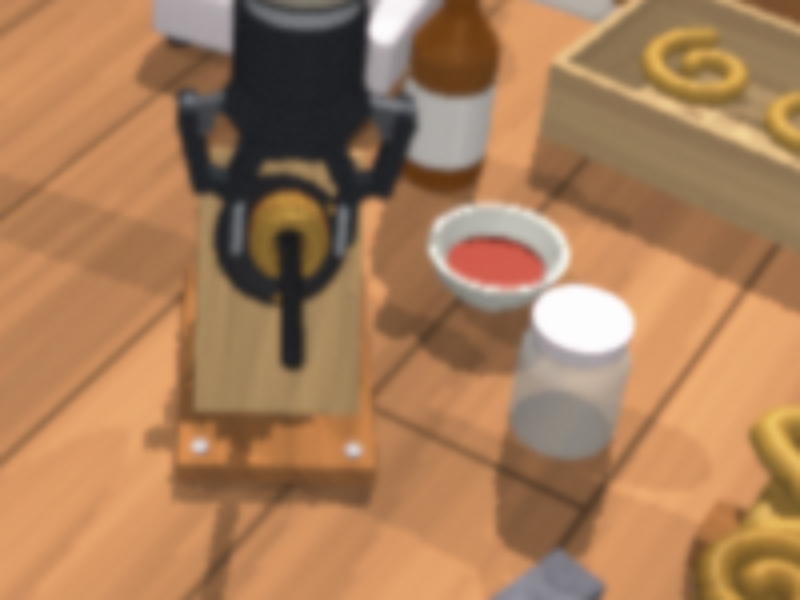

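play_rows(
  gripper=[0.8, 1, 1, 1, 1, 1, 1, 1, 1, 1, 0.3, 0.3, 0.3, 0.3, 0.3, 0.3, 0.3, 0.3, 0.3],
  linear=[
    [0, 0, 0],
    [0, 0, 0],
    [0, 0, 0],
    [0, 5, -6],
    [0, 18, -14],
    [-1, 33, -22],
    [-1, 50, -27],
    [-1, 62, -27],
    [-1, 62, -27],
    [-1, 62, -27],
    [-1, 62, -27],
    [-1, 62, -27],
    [-1, 62, -27],
    [-1, 62, -27],
    [-1, 62, -27],
    [-1, 62, -27],
    [-1, 62, -27],
    [-1, 62, -27],
    [-1, 62, -27],
  ],
  spin=[0, 0, 0, 0, 0, 0, 0, 0, 0, 0, 0, 0, 0, 0, 0, 0, 0, 0, 0],
)

```text
clock: 12.28
tool_pos: [0.5937, 0.0905, 0.2659]
tcp_rot: [179.5, 0.0, 33.5]
wrist_force: [-0.6, -0.2, -0.5]
width: 0.0259
```

```bash
python3 -c "
from h import *
rel()
tl()
s=snap('scene','a8')
cv2.imwrite('pics/c_a8.png',cv2.resize(s['pixels'][130:280,230:430,::-1],(800,600)))
"
```

```text
clock 12.28 tcp [0.5937 0.0905 0.2659] [1.7952e+02 3.0000e-02 3.3520e+01] F [-0.6 -0.2 -0.5] w 0.0259
t,l,z [-73.6   0.3 265.9] F [-0.6 -0.2 -0.5] M [ 0.04 -0.01 -0.  ]
```

View pics/c_a8.png

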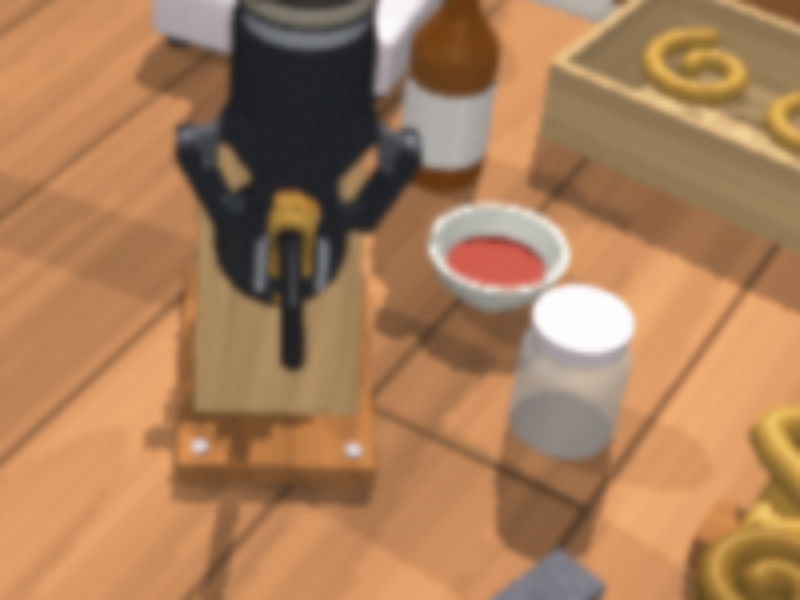

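play_rows(
  gripper=[0.25, 0.25, 0.25, 0.25, 0.25, 0.25, 0.25, 0.25, 0.25, 0.25, 0.25],
  linear=[
    [0, 0, 0],
    [0, -8, 1],
    [0, -16, 2.6],
    [0, -21, 3.5],
    [0, -26, 5],
    [0, -31, 6.5],
    [0, -36, 8],
    [0, -41, 10],
    [0, -46, 12],
    [0, -46, 12],
    [0, -46, 12],
  ],
  spin=[0, 0, 0, 0, 0, 0, 0, 0, 0, 0, 0],
)

```text
clock: 13.25
tool_pos: [0.5681, 0.129, 0.2533]
tcp_rot: [179.5, 0.1, 33.5]
wrist_force: [0.2, -1.0, -0.8]
width: 0.0213
```

```bash
cat >> h.py <<'E'
def look(name):
    rel();tl()
    s=snap('scene',name);W=cloud(s);px=s['pixels'].astype(int)
    cv2.imwrite('pics/c_'+name+'.png',cv2.resize(s['pixels'][130:280,230:430,::-1],(800,600)))
    t=(W[...,:2]-E)@D;l=(W[...,:2]-E)@N
    m=(px[...,0]-px[...,2]>60)&(abs(l)<.03)&(W[...,2]>.12)&(W[...,2]<.24)&(t<0.1)&(t>-.24)
    for a in np.arange(-.24,.1,.01):
        k=m&(t>=a)&(t<a+.01)
        if k.sum()>3: print(round(a,3),k.sum(),np.percentile(W[k][:,2],[2,98]).round(4),np.percentile(l[k],[2,98]).round(4))
E
python3 -c "
from h import *
look('a9')
"
```

```text
clock 13.25 tcp [0.5681 0.129  0.2533] [1.7954e+02 5.0000e-02 3.3540e+01] F [ 0.2 -1.  -0.8] w 0.0213
t,l,z [-1.198e+02  2.000e-01  2.533e+02] F [ 0.2 -1.  -0.8] M [-0.03  0.    0.  ]
-0.17 15 [0.1773 0.1826] [-0.0079  0.0118]
-0.16 21 [0.1728 0.1874] [-0.0081  0.0094]
-0.15 7 [0.1514 0.1851] [-0.0093  0.0108]
-0.14 4 [0.1526 0.1694] [-0.0115 -0.0074]
```

View pics/c_a9.png

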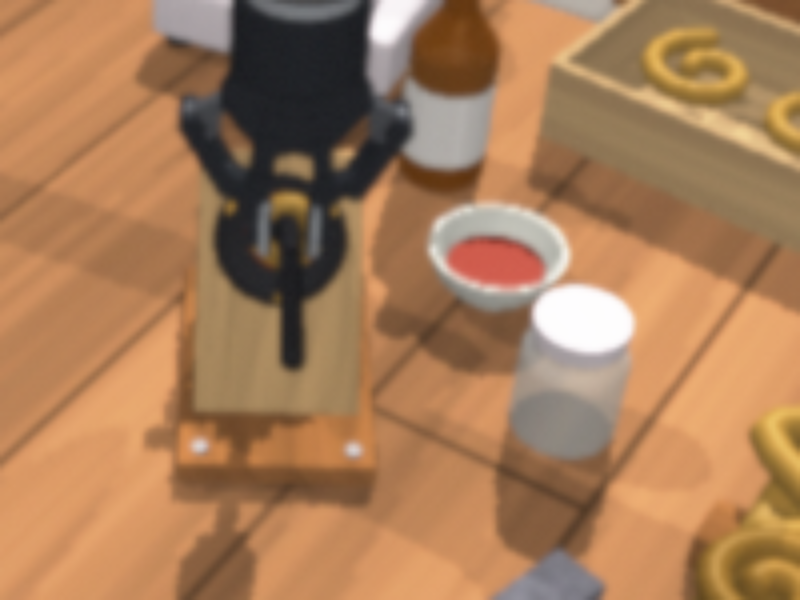

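play_rows(
  gripper=[0.25, 0.25, 0.25, 0.25, 0.25, 0.25, 0.25, 0.25, 0.25],
  linear=[
    [0, -5, 2.2],
    [0, -10, 4.7],
    [0, -15, 7.7],
    [0, -20, 11],
    [0, -25, 14.7],
    [0, -30, 18.6],
    [0, -34, 22.5],
    [0, -34, 22.5],
    [0, -34, 22.5],
  ],
  spin=[0, 0, 0, 0, 0, 0, 0, 0, 0],
)

```text
clock: 14.05
tool_pos: [0.5493, 0.1572, 0.2302]
tcp_rot: [179.5, 0.1, 33.6]
wrist_force: [0.2, -0.1, -0.1]
width: 0.0214
```

```bash
python3 -c "
from h import *
look('a10')
"
```

```text
clock 14.05 tcp [0.5493 0.1572 0.2302] [1.7954e+02 7.0000e-02 3.3560e+01] F [ 0.2 -0.1 -0.1] w 0.0214
t,l,z [-1.537e+02  2.000e-01  2.302e+02] F [ 0.2 -0.1 -0.1] M [0.01 0.06 0.01]
-0.2 10 [0.154  0.1589] [-0.0062  0.0107]
-0.19 6 [0.1559 0.1617] [-0.0065  0.0099]
-0.18 13 [0.138  0.1633] [-0.0157  0.0099]
-0.17 22 [0.1275 0.1429] [-0.0174  0.0166]
```

View pics/c_a10.png

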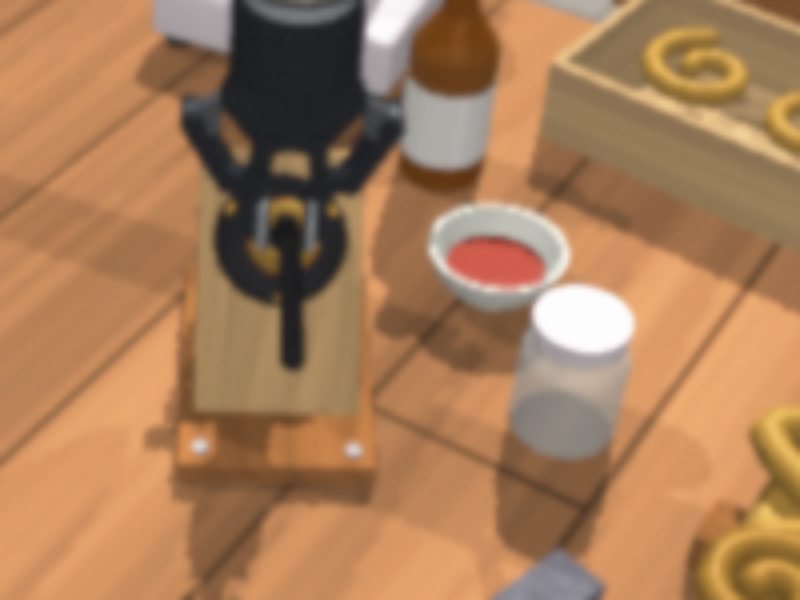

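play_rows(
  gripper=[0.25, 0.25, 0.25, 0.25, 0.25, 0.25],
  linear=[
    [0, -2, 2],
    [0, -4, 4],
    [0, -6, 6],
    [0, -7, 7],
    [0, -7, 7],
    [0, -7, 7],
  ],
  spin=[0, 0, 0, 0, 0, 0],
)

```text
clock: 14.6
tool_pos: [0.5459, 0.1628, 0.2237]
tcp_rot: [179.5, 0.0, 33.5]
wrist_force: [-0.1, -0.7, 0.2]
width: 0.0212
```

play_rows(
  gripper=[0.25, 0.25, 0.25, 0.25, 0.25, 0.25],
  linear=[
    [0, -1, 1],
    [0, -2, 2],
    [0, -3, 3],
    [0, -4, 4],
    [0, -4, 4],
    [0, -4, 4],
  ],
  spin=[0, 0, 0, 0, 0, 0],
)

```text
clock: 15.1
tool_pos: [0.5458, 0.1636, 0.2234]
tcp_rot: [179.0, -0.0, 33.6]
wrist_force: [-0.9, -10.8, 11.6]
width: 0.0211
```

```bash
python3 -c "
from h import *
look('a11')
"
```

```text
clock 15.1 tcp [0.5458 0.1636 0.2234] [ 1.790e+02 -2.000e-02  3.364e+01] F [ -0.9 -10.8  11.6] w 0.0211
t,l,z [-161.     0.7  223.4] F [ -0.9 -10.8  11.6] M [-1.75  0.24  0.1 ]
-0.2 9 [0.1543 0.1588] [-0.0062  0.0106]
-0.19 9 [0.1538 0.161 ] [-0.0044  0.0105]
-0.18 11 [0.1372 0.1648] [-0.0161  0.0106]
-0.17 18 [0.1255 0.1408] [-0.0151  0.0159]
```

View pics/c_a11.png

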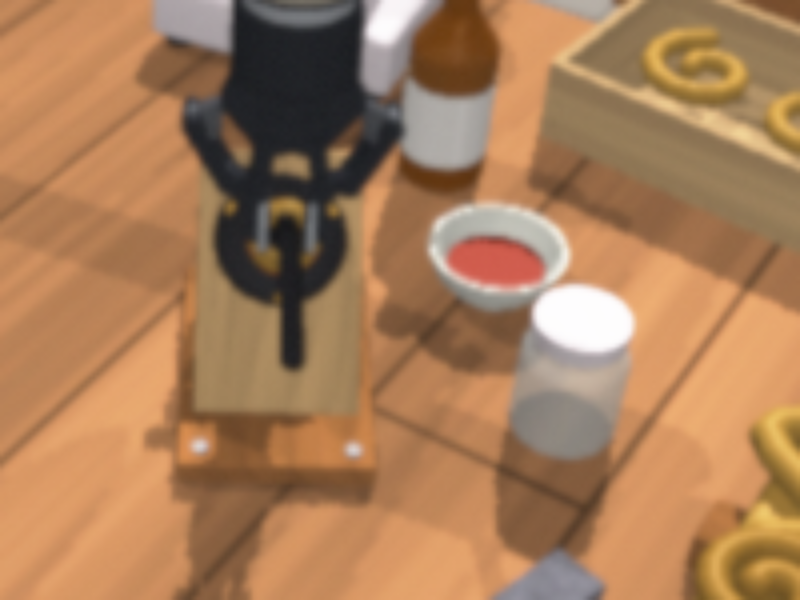

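play_rows(
  gripper=[0.3, 0.3, 0.4, 0.6, 0.6, 0.6, 0.8, 1, 1, 1, 1, 1],
  linear=[
    [0, 5, -5],
    [0, 12, -12],
    [0, 16, -30],
    [0, 20, -55],
    [0, 40, -80],
    [0, 75, -80],
    [0, 110, -80],
    [0, 150, -80],
    [0, 190, -80],
    [0, 230, -80],
    [0, 270, -80],
    [0, 270, -80],
  ],
  spin=[0, 0, 0, 0, 0, 0, 0, 0, 0, 0, 0, 0],
)

```text
clock: 16.15
tool_pos: [0.6969, -0.0663, 0.307]
tcp_rot: [178.9, -0.0, 33.3]
wrist_force: [0.4, -0.1, -0.7]
width: 0.0855
```

```bash
python3 -c "
from h import *
look('a12')
s=snap('scene','a12b')
print([(np.round(world(s,d['at']),3),round(d['score'],2)) for d in manip.find_in('scene','collar_center')+manip.find_in('scene','finial_center')])
h=E-D*.1944; print('home',h)
s=snap('top','t12')
W=cloud(s);px=s['pixels'].astype(int)
t=(W[...,:2]-E)@D+.1944;l=(W[...,:2]-E)@N;z=W[...,2]-.1347
u=(t+z)*.7071;n=(z-t)*.7071
m=(px[...,0]-px[...,2]>60)&(abs(l)<.03)&(n>.012)&(n<.03)&(abs(u)<.06)
print(m.sum(),np.percentile(u[m],[0,5,50,95,100]),n[m].max(),np.median(l[m]))
cv2.imwrite('pics/c_t12.png',cv2.resize(s['pixels'][170:270,190:310,::-1],(720,600)))
rel((.5564,-.3197,.22,19.6))
"
```

```text
clock 16.15 tcp [ 0.6969 -0.0663  0.307 ] [ 1.7889e+02 -2.0000e-02  3.3300e+01] F [ 0.4 -0.1 -0.7] w 0.0855
t,l,z [ 1.142e+02 -2.000e-01  3.070e+02] F [ 0.4 -0.1 -0.7] M [-0.01  0.01 -0.03]
[(array([ 0.575, -0.331,  0.092]), 0.89), (array([0.521, 0.441, 0.063]), 0.15)]
home [0.52670345 0.1911074 ]
93 [-0.0254079  -0.0145736   0.0040329   0.02148127  0.02938599] 0.020273125338782297 0.0009547035104029802
clock 16.4 tcp [ 0.694  -0.0587  0.3079] [ 1.7907e+02 -1.0000e-02  3.3700e+01] F [1.  0.2 0.2] w 0.0855
[-259.3, 139.3, 90.1] spin 14.1 dist 308
```

View pics/c_a12.png

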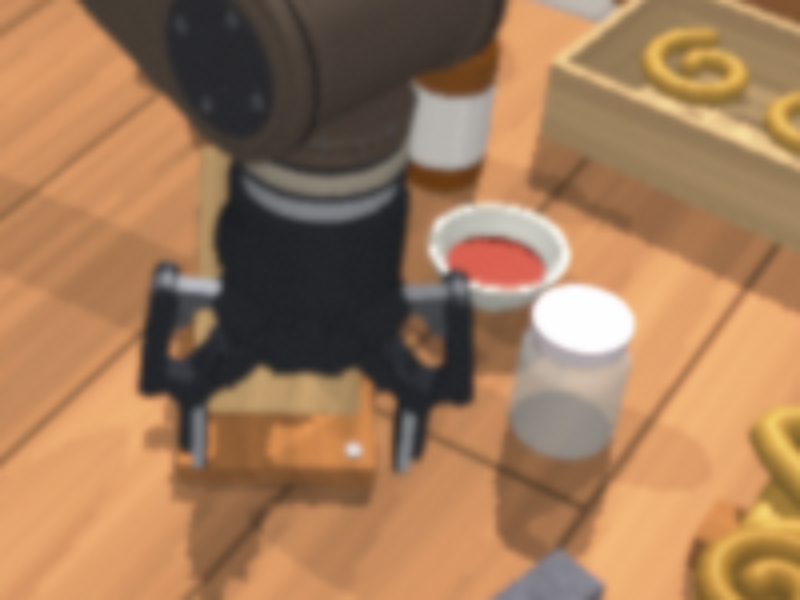

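View pics/c_t12.png

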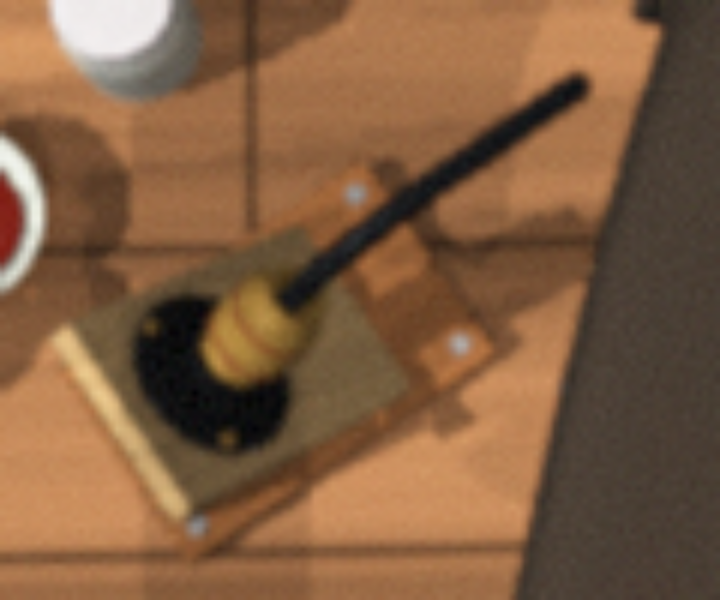

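play_rows(
  gripper=[1, 1, 1, 1, 1, 1, 1, 1, 1, 1, 1, 1, 1],
  linear=[
    [-20, 11, 7],
    [-50, 27, 18],
    [-80, 43, 28],
    [-110, 59, 38],
    [-140, 75, 49],
    [-170, 91, 59],
    [-200, 107, 69],
    [-230, 124, 80],
    [-259, 139, 90],
    [-259, 139, 90],
    [-259, 139, 90],
    [-259, 139, 90],
    [-259, 139, 90],
  ],
  spin=[2, 4, 6, 8, 10, 12, 13, 14, 14, 14, 14, 14, 14],
)

```text
clock: 17.48
tool_pos: [0.5574, -0.3177, 0.221]
tcp_rot: [179.1, -0.3, 19.8]
wrist_force: [-0.4, -0.0, 0.1]
width: 0.085
```

```bash
python3 -c "
from h import *
rel((.5564,-.3197,.131,19.6))
s=snap('scene','a13')
W=cloud(s)
cv2.imwrite('pics/c_a13.png',cv2.resize(s['pixels'][130:410,100:380,::-1],(600,600)))
t=(W[...,:2]-E)@D+.1944;l=(W[...,:2]-E)@N;z=W[...,2]-.1347;px=s['pixels'].astype(int)
u=(t+z)*.7071;n=(z-t)*.7071
m=(px[...,0]-px[...,2]>60)&(abs(l)<.03)&(n>-.03)&(n<.03)&(abs(u)<.06)
for a in np.arange(-.04,.05,.01):
  k=m&(u>=a)&(u<a+.01)
  if k.sum()>2: print(round(a,2),k.sum(),np.percentile(n[k],[2,98]).round(4),np.percentile(l[k],[2,98]).round(4))
"
```

```text
clock 17.48 tcp [ 0.5574 -0.3177  0.221 ] [179.05  -0.3   19.83] F [-0.4 -0.   0.1] w 0.085
[-2.1, 0.1, 90.0] spin 0.23 dist 90
-0.04 6 [0.0199 0.0248] [-0.0074  0.0151]
0.01 69 [-0.0271  0.015 ] [-0.0213  0.0215]
0.02 50 [-0.0235  0.0097] [-0.0187  0.0189]
0.03 35 [-0.022   0.0091] [-0.0142  0.0182]
```

View pics/c_a13.png

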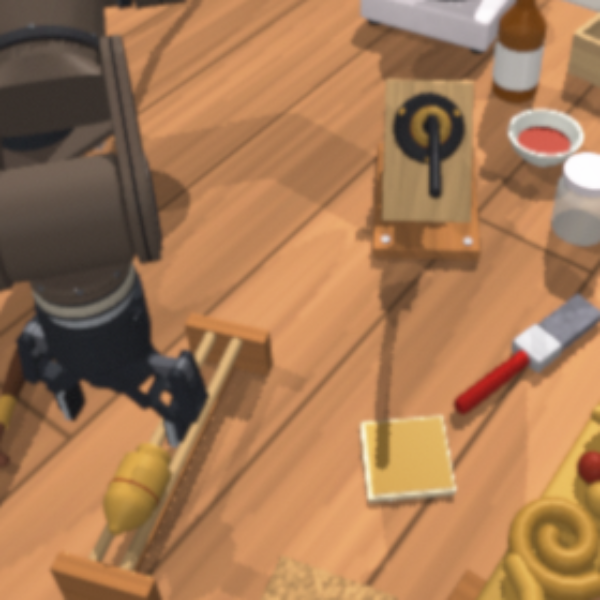

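play_rows(
  gripper=[1, 1, 1, 1, 1, 1, 0, 0, 0, 0, 0, 0, 0, 0, 0, 0],
  linear=[
    [-3, 0, 25],
    [-3, 0, 50],
    [-3, 0, 75],
    [-3, 0, 89],
    [-3, 0, 89],
    [-3, 0, 89],
    [-3, 0, 89],
    [-3, 0, 89],
    [-3, 0, 89],
    [-3, 0, 89],
    [-3, 0, 89],
    [-3, 0, 89],
    [-3, 0, 89],
    [-3, 0, 89],
    [-3, 0, 89],
    [-3, 0, 89],
  ],
  spin=[0, 0, 0, 0, 0, 0, 0, 0, 0, 0, 0, 0, 0, 0, 0, 0],
  squeeze=50,
)

```text
clock: 18.87
tool_pos: [0.556, -0.3208, 0.1342]
tcp_rot: [178.9, -0.3, 19.8]
wrist_force: [-2.0, -0.1, 5.1]
width: 0.0446
```

play_rows(
  gripper=[0, 0, 0, 0, 0, 0, 0, 0, 0, 0, 0],
  linear=[
    [0, 0, -10],
    [0, 0, -25],
    [0, 0, -50],
    [0, 0, -75],
    [0, 0, -100],
    [0, 0, -125],
    [0, 0, -150],
    [0, 0, -160],
    [0, 0, -160],
    [0, 0, -160],
    [0, 0, -160],
  ],
  spin=[0, 0, 0, 0, 0, 0, 0, 0, 0, 0, 0],
)

```text
clock: 19.78
tool_pos: [0.5535, -0.3177, 0.2921]
tcp_rot: [179.1, -0.2, 19.8]
wrist_force: [0.4, -0.4, -0.9]
width: 0.045
```

```bash
python3 -c "
from h import *
s=snap('scene','s14');W=cloud(s)
cv2.imwrite('pics/c_s14.png',cv2.resize(s['pixels'][180:380,70:270,::-1],(600,600)))
px=s['pixels'].astype(int);o=manip.observe()
m=(px[...,0]-px[...,2]>50)&(np.linalg.norm(W-(o['tool_pos']-[0,0,.054]),axis=-1)<.075)
P=W[m];y=np.radians(o['tcp_rot'][2])
d=np.array([np.sin(y),-np.cos(y)]);n=np.array([np.cos(y),np.sin(y)]);t=(P[:,:2]-o['tool_pos'][:2])@d;l=(P[:,:2]-o['tool_pos'][:2])@n
for a in np.arange(-.05,.08,.01):
  k=(t>=a)&(t<a+.01)
  if k.sum()>3: print(round(a,3),k.sum(),np.percentile(P[k][:,2]-o['tool_pos'][2],[2,98]).round(4),np.percentile(l[k],[2,98]).round(4),t[k].max().round(4))
rel((.6785+.03,-.038-.045,.255,33.5))
"
```

```text
-0.02 5 [-0.0472 -0.039 ] [-0.0191  0.0087] -0.0103
-0.01 47 [-0.057  -0.0138] [-0.0221  0.0565] -0.0001
0.0 122 [-0.0651 -0.0345] [-0.0228  0.0367] 0.0098
0.01 194 [-0.065   0.0026] [-0.0185  0.0524] 0.0199
0.02 176 [-0.0656 -0.0354] [-0.017   0.0226] 0.03
0.03 209 [-0.0664 -0.038 ] [-0.0151  0.0204] 0.04
0.04 130 [-0.0641 -0.045 ] [-0.0101  0.014 ] 0.0497
0.05 25 [-0.0635 -0.0525] [-0.0045  0.0051] 0.0529
clock 19.83 tcp [ 0.5534 -0.3177  0.2916] [179.11  -0.21  19.84] F [-0.1  0.5 -1.3] w 0.0447
[225.4, -168.7, 34.8] spin -13.66 dist 284
```

View pics/c_s14.png

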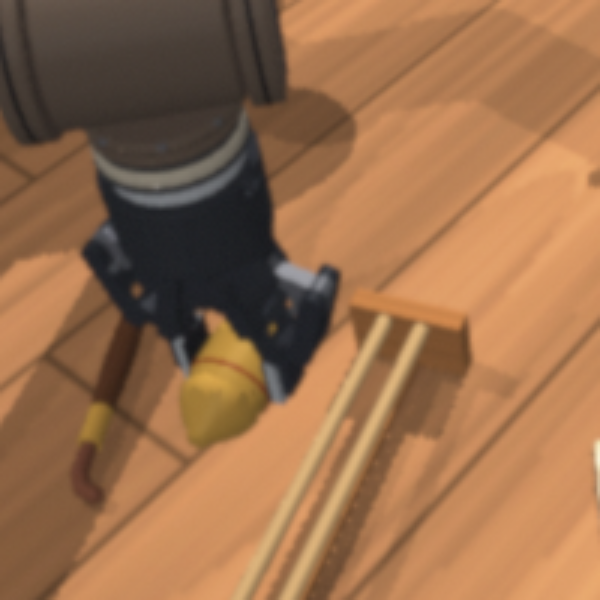

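```bash
python3 -c "
from h import *
rel((.6837,-.0460,.2565,33.5))"
```

```text
clock 19.83 tcp [ 0.5534 -0.3177  0.2916] [179.11  -0.21  19.84] F [-0.1  0.5 -1.3] w 0.0447
[214.7, -211.9, 32.6] spin -13.66 dist 303
```

play_rows(
  gripper=[0, 0, 0, 0, 0, 0, 0, 0, 0, 0, 0, 0, 0, 0],
  linear=[
    [15, -12, 0],
    [40, -30, 0],
    [66, -55, 2],
    [92, -80, 6],
    [118, -105, 12],
    [144, -130, 18],
    [170, -158, 24],
    [195, -186, 30],
    [208, -204, 33],
    [214.5, -212, 33],
    [214.5, -212, 33],
    [214.5, -212, 33],
    [214.5, -212, 33],
    [214.5, -212, 33],
  ],
  spin=[-1, -3, -5, -7, -9, -11, -13, -13.7, -13.7, -13.7, -13.7, -13.7, -13.7, -13.7],
)

```text
clock: 21.0
tool_pos: [0.6833, -0.0478, 0.2563]
tcp_rot: [179.1, 0.0, 33.4]
wrist_force: [-0.9, -0.5, -1.4]
width: 0.0449
```

```bash
python3 -c "
from h import *
look('a15')
s=snap('top','t15')"
```

```text
clock 21.0 tcp [ 0.6833 -0.0478  0.2563] [1.7906e+02 1.0000e-02 3.3410e+01] F [-0.9 -0.5 -1.4] w 0.0449
t,l,z [ 91.3  -1.3 256.3] F [-0.9 -0.5 -1.4] M [-0.01  0.03 -0.01]
0.06 30 [0.2046 0.2138] [-0.0153  0.0125]
0.07 23 [0.206  0.2198] [-0.0216  0.0182]
0.08 73 [0.2064 0.2209] [-0.0216  0.0188]
0.09 84 [0.206  0.2211] [-0.0224  0.0184]
```

View pics/c_a15.png

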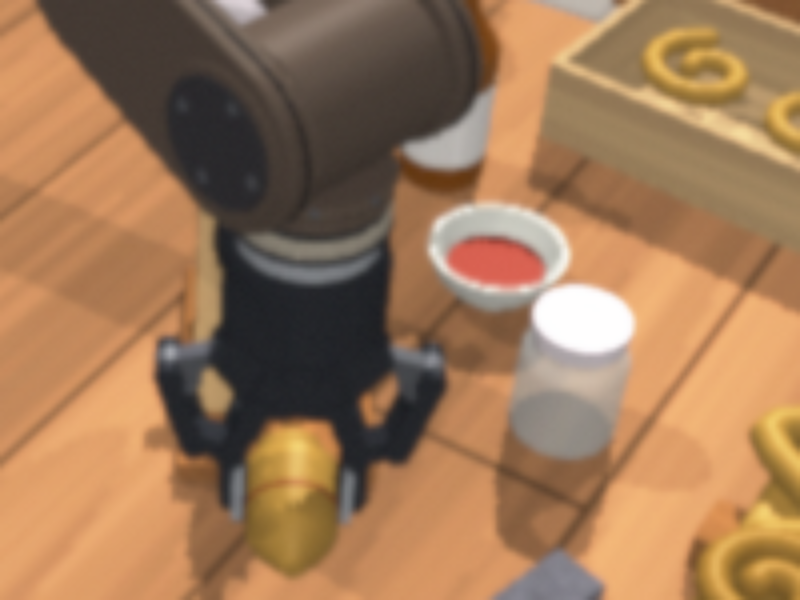

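play_rows(
  gripper=[0, 0, 0, 0, 0, 0, 0, 0, 0, 0, 0],
  linear=[
    [1.3, -10, -0.1],
    [1.3, -22, -0.3],
    [1.3, -34, -0.5],
    [1.3, -44, -0.7],
    [1.3, -52, -0.8],
    [1.3, -59, -0.9],
    [1.3, -66, -1],
    [1.3, -73, -1.1],
    [1.3, -80, -1.3],
    [1.3, -80, -1.3],
    [1.3, -80, -1.3],
  ],
  spin=[0, 0, 0, 0, 0, 0, 0, 0, 0, 0, 0],
)

```text
clock: 22.02
tool_pos: [0.6403, 0.0202, 0.2565]
tcp_rot: [179.0, -0.0, 33.4]
wrist_force: [-0.0, 0.4, -1.3]
width: 0.0449
```

```bash
python3 -c "
from h import *
look('a16')
s=snap('top','t16')"
```

```text
clock 22.02 tcp [0.6403 0.0202 0.2565] [ 1.7904e+02 -2.0000e-02  3.3450e+01] F [-0.   0.4 -1.3] w 0.0449
t,l,z [ 10.8   0.4 256.5] F [-0.   0.4 -1.3] M [0.01 0.02 0.06]
-0.03 6 [0.2015 0.2037] [-0.0051  0.0053]
-0.02 23 [0.205  0.2146] [-0.0133  0.0127]
-0.01 18 [0.2063 0.2196] [-0.0179  0.021 ]
0.0 65 [0.206  0.2208] [-0.0206  0.0215]
0.01 61 [0.2063 0.2204] [-0.0205  0.0183]
0.02 80 [0.2056 0.2212] [-0.0205  0.0185]
0.03 78 [0.2042 0.2199] [-0.0194  0.0184]
0.04 135 [0.189  0.2177] [-0.0203  0.0195]
0.05 100 [0.1897 0.2127] [-0.0123  0.0141]
0.06 21 [0.1929 0.203 ] [-0.0042  0.0053]
```

View pics/c_a16.png

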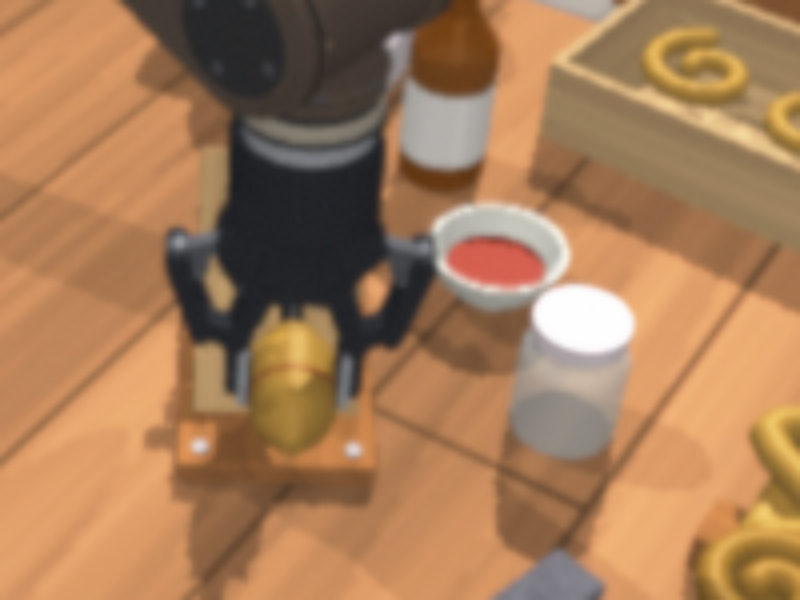

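play_rows(
  gripper=[0, 0, 0, 0, 0, 0, 0, 0, 0, 0],
  linear=[
    [0, -4, -0.1],
    [0, -8, -0.1],
    [0, -12, -0.2],
    [0, -16, -0.3],
    [0, -20, -0.3],
    [0, -23, -0.4],
    [0, -26, -0.4],
    [0, -28, -0.5],
    [0, -30, -0.5],
    [0, -30, -0.5],
  ],
  spin=[0, 0, 0, 0, 0, 0, 0, 0, 0, 0],
)

```text
clock: 22.95
tool_pos: [0.6247, 0.0437, 0.2566]
tcp_rot: [178.8, -0.1, 33.4]
wrist_force: [2.9, -4.3, -3.2]
width: 0.045
```

```bash
python3 -c "
from h import *
look('a17')"
```

```text
clock 22.95 tcp [0.6247 0.0437 0.2566] [ 1.7877e+02 -7.0000e-02  3.3430e+01] F [ 2.9 -4.3 -3.2] w 0.045
t,l,z [-17.4   0.3 256.6] F [ 2.9 -4.3 -3.2] M [-0.5  -0.44 -0.  ]
-0.05 17 [0.2051 0.2137] [-0.0134  0.0136]
-0.04 8 [0.2065 0.2175] [-0.0183  0.0169]
-0.03 62 [0.2046 0.2213] [-0.0205  0.0201]
-0.02 59 [0.2072 0.2209] [-0.0203  0.0199]
-0.01 68 [0.2062 0.2208] [-0.0206  0.0194]
0.0 69 [0.203  0.2209] [-0.0205  0.0193]
0.01 127 [0.1892 0.219 ] [-0.0203  0.0206]
0.02 111 [0.1898 0.2136] [-0.0142  0.0151]
0.03 33 [0.1947 0.2061] [-0.0066  0.0076]
```

play_rows(
  gripper=[0, 0, 0, 0, 0],
  linear=[
    [0, -1.5, 0],
    [0, -3, 0],
    [0, -4, 0],
    [0, -4, 0],
    [0, -4, 0],
  ],
  spin=[0, 0, 0, 0, 0],
)

```text
clock: 23.42
tool_pos: [0.6242, 0.0442, 0.2565]
tcp_rot: [178.3, -0.2, 33.4]
wrist_force: [7.0, -9.6, -4.6]
width: 0.0449
```

```bash
python3 -c "
from h import *
look('a18')"
```

```text
clock 23.42 tcp [0.6242 0.0442 0.2565] [ 1.783e+02 -1.700e-01  3.341e+01] F [ 7.  -9.6 -4.6] w 0.0449
t,l,z [-1.810e+01  2.000e-01  2.565e+02] F [ 7.  -9.6 -4.6] M [-1.37 -1.12  0.01]
-0.05 18 [0.2044 0.2132] [-0.0133  0.0135]
-0.04 11 [0.2066 0.2181] [-0.0198  0.0186]
-0.03 57 [0.2065 0.2211] [-0.0206  0.02  ]
-0.02 62 [0.2069 0.2206] [-0.0206  0.0198]
-0.01 66 [0.2064 0.222 ] [-0.0206  0.0194]
0.0 71 [0.2012 0.2203] [-0.0205  0.0209]
0.01 122 [0.1897 0.2188] [-0.0203  0.0196]
0.02 115 [0.19   0.2136] [-0.016   0.0152]
0.03 32 [0.1945 0.206 ] [-0.0058  0.0055]
```

play_rows(
  gripper=[0, 0, 0.6, 0.8, 1, 1, 1, 1, 1, 1, 1, 1, 1, 1, 1, 1],
  linear=[
    [0, 0.5, 0.5],
    [0, 0.5, 0.5],
    [0, 0.5, 0.5],
    [0, 0.5, 0.5],
    [0, 0.5, 0],
    [0, 0.5, 0],
    [0, 0.5, 0],
    [0, 0.5, -10],
    [0, 0.5, -30],
    [0, 0.5, -60],
    [0, 0.5, -90],
    [0, 20, -110],
    [0, 55, -110],
    [0, 95, -110],
    [0, 130, -110],
    [0, 130, -110],
  ],
  spin=[0, 0, 0, 0, 0, 0, 0, 0, 0, 0, 0, 0, 0, 0, 0, 0],
)

```text
clock: 24.8
tool_pos: [0.6957, -0.0671, 0.3707]
tcp_rot: [178.1, -0.2, 33.1]
wrist_force: [-0.2, 0.7, -0.9]
width: 0.0854
```

```bash
python3 -c "
from h import *
rel((.56,-.25,.36,20))
s=snap('scene','a19');cv2.imwrite('pics/c_a19.png',cv2.resize(s['pixels'][130:280,230:430,::-1],(800,600)))
"
```

```text
clock 24.8 tcp [ 0.6957 -0.0671  0.3707] [ 1.7812e+02 -1.7000e-01  3.3130e+01] F [-0.2  0.7 -0.9] w 0.0854
[-213.6, 78.7, 12.7] spin 13.13 dist 228
```

View pics/c_a19.png

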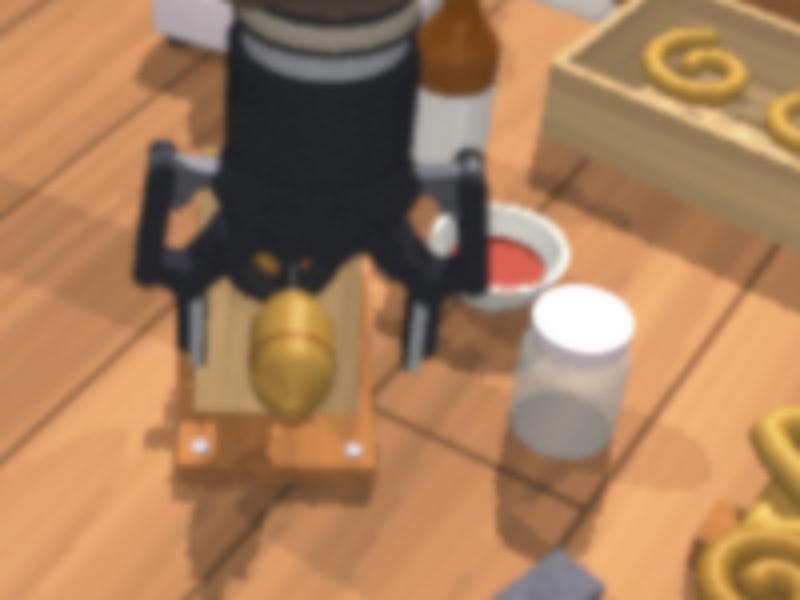

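The finial stayed on the rod, with its belt line at about (290,345). I'll move the arm clear and check both parts.

play_rows(
  gripper=[1, 1, 1, 1, 1, 1, 1, 1, 1, 1, 1, 1],
  linear=[
    [-20, 7, 0],
    [-45, 15, 0],
    [-75, 25, 0],
    [-105, 35, 0],
    [-135, 47, 0],
    [-165, 58, 0],
    [-190, 70, 5],
    [-213, 78, 12],
    [-213, 78, 12],
    [-213, 78, 12],
    [-213, 78, 12],
    [-213, 78, 12],
  ],
  spin=[0, 0, 0, 0, 0, 0, 0, 0, 0, 0, 0, 0],
)

```text
clock: 25.85
tool_pos: [0.5599, -0.2455, 0.3609]
tcp_rot: [178.3, -0.2, 33.3]
wrist_force: [0.4, 1.1, 0.4]
width: 0.0854
```

```bash
python3 -c "
from h import *
S0=np.load('top0.npz')
for c in ('scene','top'):
  s=snap(c,c+'20');W=cloud(s);px=s['pixels'].astype(int)
  for q in ('collar_center','finial_center','bole_bowl','gesso_jar','size_brush','leaf_book','burnisher','sanding_block','spirit_bottle'):
    print(c,q,[(np.round(world(s,d['at']),3).tolist(),round(d['score'],2)) for d in manip.find_in(c,q)[:1]])
  g=px[...,0]-px[...,2]>45
  t=(W[...,:2]-E)@D;l=(W[...,:2]-E)@N;z=W[...,2]
  m=g&(abs(l)<.027)&(z>.15)&(z<.24)&(t>-.06)&(t<.05)
  for a in np.arange(-.06,.05,.01):
    k=m&(t>=a)&(t<a+.01)
    if k.sum()>2: print(c,'fin',round(a,2),k.sum(),np.percentile(z[k],[2,98]).round(4),np.percentile(l[k],[2,98]).round(4),t[k].max().round(4))
  t=t+.1944;z=z-.1347;u=(t+z)*.7071;n=(z-t)*.7071
  m=g&(abs(l)<.026)&(n>-.03)&(n<.03)&(abs(u)<.05)
  for a in np.arange(-.035,.04,.005):
    k=m&(u>=a)&(u<a+.005)
    if k.sum()>2: print(c,'col',round(a,3),k.sum(),np.percentile(n[k],[2,98]).round(4),np.percentile(l[k],[2,98]).round(4))
a=cv2.imread('pics/scene20.png')[150:270,240:360];b=cv2.imread('pics/top20.png')[160:280,190:310]
cv2.imwrite('pics/c20.png',np.hstack([cv2.resize(a,(400,400)),cv2.resize(b,(400,400))]))
print(manip.observe()['clock'])
"
```

```text
scene collar_center [([0.535, 0.178, 0.148], 0.62)]
scene finial_center [([0.638, 0.022, 0.209], 0.87)]
scene bole_bowl [([0.604, 0.373, 0.026], 0.58)]
scene gesso_jar []
scene size_brush [([0.755, 0.065, 0.018], 0.86)]
scene leaf_book [([0.719, -0.131, 0.006], 0.7)]
scene burnisher []
scene sanding_block [([0.734, -0.296, 0.037], 0.75)]
scene spirit_bottle [([0.512, 0.448, 0.091], 0.78)]
scene fin -0.06 6 [0.1994 0.2042] [-0.0047  0.0058] -0.0534
scene fin -0.05 13 [0.2021 0.2122] [-0.0134  0.0115] -0.0402
scene fin -0.04 11 [0.2054 0.2157] [-0.0075  0.0134] -0.0301
scene fin -0.03 59 [0.2011 0.2185] [-0.0205  0.0228] -0.0201
scene fin -0.02 73 [0.1979 0.2183] [-0.0216  0.0224] -0.0104
scene fin -0.01 62 [0.1955 0.2188] [-0.0224  0.0219] -0.0001
scene fin 0.0 88 [0.1985 0.2191] [-0.0209  0.022 ] 0.01
scene fin 0.01 118 [0.1874 0.2159] [-0.0202  0.0217] 0.0199
scene fin 0.02 120 [0.1863 0.2104] [-0.0152  0.0156] 0.0298
scene fin 0.03 36 [0.1895 0.2028] [-0.0064  0.0068] 0.0367
scene col 0.005 3 [-0.027  -0.0047] [-0.0179  0.0109]
scene col 0.01 18 [-0.027   0.0146] [-0.0214  0.0235]

[... 1110 characters left out ...]
] [-0.0051  0.0062] 0.034
top col -0.03 17 [-0.002   0.0122] [-0.0157  0.0155]
top col -0.025 9 [0.0012 0.0133] [-0.0146  0.0053]
top col -0.02 4 [0.0099 0.0152] [-0.0126  0.0065]
top col -0.015 10 [0.0072 0.0162] [-0.015   0.0187]
top col -0.01 19 [0.0028 0.0184] [-0.0195  0.0218]
top col -0.005 18 [0.0003 0.017 ] [-0.0205  0.0157]
top col 0.0 15 [0.0059 0.0182] [-0.0176  0.0189]
top col 0.005 22 [0.0024 0.0186] [-0.0208  0.0187]
top col 0.01 14 [0.002  0.0177] [-0.0206  0.0178]
top col 0.015 44 [-0.0198  0.0157] [-0.0197  0.0231]
top col 0.02 37 [-0.0157  0.0159] [-0.017   0.0187]
top col 0.025 18 [-0.0162  0.0125] [-0.0125  0.0171]
top col 0.03 27 [-0.0204  0.0124] [-0.0158  0.0177]
26.85
```

View pics/c20.png

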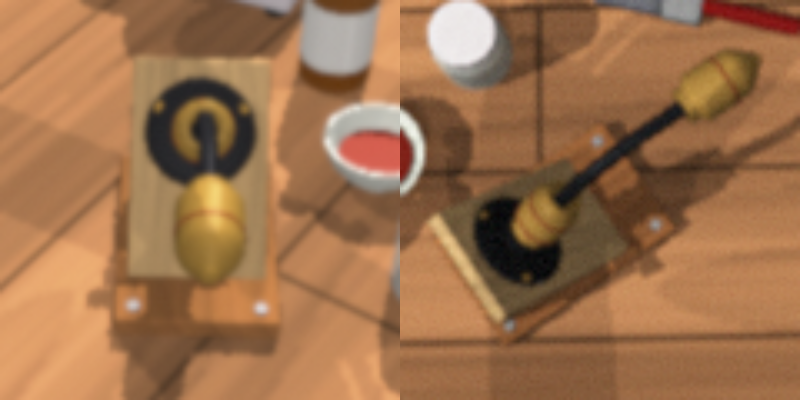

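```bash
python3 -c "
from h import *
for c in ('scene','top'):
  s=snap(c,c+'21');W=cloud(s);px=s['pixels'].astype(int)
  t=(W[...,:2]-E)@D+.1944;l=(W[...,:2]-E)@N;z=W[...,2]-.1347
  u=(t+z)*.7071;n=(z-t)*.7071;r=np.hypot(n,l)
  g=(px[...,0]-px[...,2]>45)
  f=g&(r>.012)&(r<.0165)&(u>.022)&(u<.04)
  b=(px.max(-1)<75)&(r>.03)&(r<.042)&(u>-.055)&(u<-.025)
  print(c,'face',f.sum(),np.percentile(u[f],[10,50,90]).round(4),'rose',b.sum(),np.percentile(u[b],[10,50,90]).round(4),'diff',np.median(u[f])-np.median(u[b]))
"
```

```text
scene face 16 [0.0262 0.0292 0.0327] rose 306 [-0.0433 -0.0399 -0.0372] diff 0.06908930529783411
top face 28 [0.023  0.0286 0.0319] rose 197 [-0.0433 -0.0399 -0.0374] diff 0.06847190747230994
```

```bash
python3 -c "
from h import *
print(manip.finish_job(), manip.observe()['clock'])"
```

```text
the job is handed in; nothing more can be done
the job is handed in; nothing more can be done
```

The collar is on the rod and home against the shoulder at the rose. The finial is pushed fully onto the rod end. Both are released, and I handed the job in at about 27 s; no verdict is given.

**How it went:** I threaded the gripped collar over the rod end. Partway round the bend it stopped tilting with the rod, so I let go there. I pushed it the rest of the way with the fingers either side of the rod until it stopped firmly at about 16 N. I then pushed the finial on until it stopped at about 12 N, released it and moved the arm clear.

**Last checks:**
- **Collar:** its front face measured 68.5–69 mm from the rose face. The fully home figure is 70 mm, so the difference is within the measuring noise.
- **Finial:** its tip was about 34–37 mm beyond the rod end, against 34 mm when fully on. The finial was level and sat about 2 mm low on the rod, within the bore's play.
- **Bystanders:** the bowl, jar, leaf book, sanding block, bottle and brush were found where they started, within camera error. One camera reported the brush at the collar, which was a false match.
- **Not confirmed:** the detector did not find the burnisher in the last pictures. The arm was never near it.

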